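Strap down, prop and hold up a tilting work frame

TASK

Get the tilting work frame on the bench ready for its prop leg to be screwed down: first press the two hinged steel straps at the ends of its foot rod down until they snap shut, then flip the prop leg behind the frame over its centre until it drops fully down. Last, push the leaning frame up until it stands upright and finish while still holding it there, because it tips back as soon as it is let go. Leave the other things on the bench and on the base board where they are.

Things in the scene. Friction and masses are not known exactly. Their poses are not given: they have to be found in the camera images.
- base: Plywood base board, fixed, 260 (x) x 360 (y) x 18 mm, x -120 to +140 from its origin, which lies on the bench below the middle of the foot rod. z up, y along the rod, x away from the robot. The rod (steel, 16 mm thick, 330 long) lies along y, axis 45 mm above the bench. Behind the frame is a dark foot block 44 x 100 mm, its top 36 mm above the bench, where the leg's foot will rest.
- frame: Wooden frame 140 mm wide, 22 thick, 150 tall, hinged about the rod; an 18 mm pine board covers its robot side from 43 to 151 mm above the rod. Origin midway on the rod axis; own z up along the frame, y along the rod. It starts leaning 0.45 rad to the robot; upright (z vertical) it meets a stop. A spring and its weight tip it back: holding it by the board top takes 6 to 10 N towards base +x.
- board_top (a point): Point on the robot-side face of the pine board, midway across, 130 mm above the rod along the frame, 21 mm below the board's top edge: a place to push the frame upright. When upright it lies 29 mm from the rod towards -x of the base, 175 mm above the bench.
- leg (a joint): Prop leg angle about leg_pivot: 0 stowed, lying along the frame and pointing up; 2.58 rad fully down (a stop). It turns about +y of the base: from up, over +x, to down. Its heavy foot keeps it at either end: while the frame leans, the centre (leg straight up in the world) is at 0.45 rad; let go well past that it drops fully down by itself. About 2 N at the foot bar moves it.
- leg_pivot (a point): Pivot of the leg on the back (+x) of the frame's top rail: 22 mm behind the frame's mid-plane and 130 mm above the rod along the frame, midway across.
- foot_bar (a point): Grip point on the axis of the round steel foot bar (16 mm thick, along y) at the leg's free end, 150 mm from the pivot axis. The leg is a dark steel bar 12 x 16 mm in the frame's middle; the foot bar reaches from 10 mm right to 64 mm left (+y) of it, and this point is 38 mm left, so fingers closing along the base's x clear the leg. About 305 mm above the bench at the start.
- strap_left (a joint): Angle of the left strap (y +140 mm of the base): 0 shut (flat, level), growing as it lifts, to 1.3 rad (nearly upright). Its hinge is stiff, so it stays where it is left. At about 0.18 rad its free end meets a small sprung brass catch; about 3 to 5 N there presses it past, which then holds it shut.
- strap_right (a joint): The same for the right strap, at y -140 mm of the base.
- strap_left_tip (a point): Upper face of the left strap near its free end, midway across, 60 mm from the hinge. The strap is a steel plate 70 long x 32 wide x 4 mm. Shut, it lies level from its hinge towards the robot (-x of the base) over the end of the rod, its upper face 58 mm above the bench; just beyond its free end stands the catch post, 68 mm tall.
- strap_right_tip (a point): The same point on the right strap.
- strap_left_hinge (a point): Hinge axis (along y) of the left strap: 28 mm behind the rod (+x), 140 mm to the left (+y), 54 mm above the bench. An open strap stands up from here and is closed by pushing it over towards the robot (-x) and down. The frame stands between the straps: a gripper with its broad side along the base's x has room.
- strap_right_hinge (a point): The same for the right strap.
- screw_tin: Low round metal tin, 52 mm across, 28 mm tall, standing on the base board; leave alone. Origin under its centre.
- sanding_block: Cork block 50 x 90 x 28 mm lying on the base board on the robot's side of the frame; leave alone. Origin under its centre.
- stain_can: Can 74 mm across, 95 mm tall, on the bench to the left of the base board; leave alone. Origin under its centre.
- glue_bottle: Bottle 56 mm across, 150 mm tall, on the bench to the right of the base board; leave alone. Origin under its centre.
- mallet: Mallet 260 mm long, lying on the bench to the right; leave alone.
- turnscrew: Screwdriver 200 mm long, lying on the bench to the left; leave alone.
- offcut: Pine offcut 160 x 60 x 20 mm, lying on the bench to the right; leave alone. Origin under its centre.

How it is judged:
By the outcome, as a careful person would: the job done as asked, in the order asked, and still so for the second after the job is handed in, while the arm keeps its last pose, push and grip.
It also fails if it takes over 72 s, if anything falls off the work surface, if the arm or the gripper's body presses on something with over 40 N, if the wrist force passes 120 N, or if a joint passes its speed limit or range.

ROBOT

A 6-joint arm with a two-finger parallel gripper is mounted at the origin on the work surface. World frame = base frame: x ahead of the robot, y to its left, z up, the work surface at z = 0. Lengths are in m, angles in rad, forces in N, time in s.
With the tool pointing down it reaches from about 0.25 to 0.725 m from the base axis. Payload 4 kg.
Tool frame: the origin (TCP) lies at the centre of the arm's flange, where the gripper is bolted on; the fingertips stand 173 mm ahead of it and the grasp point (between the pads) lies 155 mm ahead of it; x points along the fingers, z is the direction in which the jaws open and shut, and the axes are right-handed (so a half turn about x gives the same grasp; the last joint's range is limited). The gripper opens to 85 mm and grips with 20 to 120 N. Pads are 22 mm wide; open, the fingers measure 114 mm over their backs; the gripper's body (76 mm by 85 mm) begins 54 mm behind the grasp point. The pads swing forward as they close: fully open they stand 13 mm farther back than shut.
Start: joints at [1.15, 0.241, 0.005, 1.335, 0, 1.571], TCP at [0.204, 0.456, 0.405] pointing down, gripper open.
Joint ranges: [-2.72, 2.72], [-1.05, 1.87], [-1.09, 1.28], [-1.99, 2.15], [-1.42, 1.44], [-3.14, 3.14]. Speed limits (rad/s): [2.79, 2.79, 3.14, 3.14, 3.14, 3.14].

INTERFACE

Orientations are given as a unit quaternion [x, y, z, w].
In Python, from workcell import bot gives the robot as it stands.
- The arm moves only by the tool arm_command, never from a script. Its argument "moves" is one flat list of numbers, 7 for each row, row after row: the shift along the tool's x, y, z in m, then the turn, a rotation vector about the tool's x, y, z in rad, then the closure, from -1 (fully open) to 1 (shut). A call has 1 to 20 rows; each row shifts and turns the pose as measured when the row begins, along the tool's axes as they then stand; what a row does not reach is not made up. A row lasts 1/12 s, in which the tool goes at most 41.7 mm and 7.16 degrees, less where a joint would pass 70% of its speed; a pose out of reach is approached as far as the arm can. A call with a gripper value outside its range is refused whole. The fingers move at their own pace and stop on an object; the grip force is fixed at half the most. Time passes only in rows, so rows that do not move let the fingers close. It gives the time, the measured TCP pose, the force and the opening at its end, in the units of the state.
- bot.get_obs(): the state, without advancing time (a new reading comes with each control period).
- bot.camera(name): name is "scene" or "top"; returns the picture (400x640x3 uint8, red, green, blue); there is no depth.
- bot.get_calibration(name): a dict with "mtx" (3x3 intrinsics, pixels), "world_from_camera" (4x4, takes a point from camera to world coordinates). Camera axes: x right, y up, looking along -z (the intrinsics and any distortion apply to the point x, -y, -z); pixel columns grow to the right and rows downward; lengths in m; the calibration is good to about 2 mm. A picture is of the moment at which its call begins. get_calibration takes no time and is no camera call.
- bot.job_done(): hands the job in, once; it reports no verdict.
The state is a dict: "clock": time; "joint_pos": joint angles; "joint_vel": joint speeds; "tau": joint torques, N m; "eef_pos": TCP position; "tool_rot": TCP orientation; "ft_force": force on the tool from outside, world axes, zero at the start; "ft_torque": the same for the moment, N m; "grip_width": finger opening in m.
Only numpy, scipy, OpenCV 4.12 (cv2) and the standard library are available. Lean on these libraries where they do the work, as an engineer would, in place of code of your own. Each camera call takes 0.05 s, during which the arm holds its last target.

## Working session

There is one attempt and no reset: what is moved stays moved. The work goes in short steps, Python scripts to look and compute and a tool call to move; the robot and the scene stay as the last step left them, time stands still between calls to the robot, and variables do not carry over. Pictures are saved under pics/ and viewed, and the job is handed in when it is done.

Besides the shell and the picture viewer there is one more tool, called after "Emit:" as a command line: name --argument value ..., lists and objects as JSON in quotes. arm_command: Moves the arm, as the interface text tells. Its arguments: {"type":"object","properties":{"moves":{"type":"array"}},"required":["moves"]}

```bash
ls; mkdir -p pics; python3 - <<'E'
from workcell import bot
import cv2,numpy as np
o=bot.get_obs()
for k,v in o.items(): print(k,np.round(v,3))
for n in("scene","top"):
    im=bot.camera(n); cv2.imwrite(f"pics/{n}0.png",im[:,:,::-1])
    c=bot.get_calibration(n); print(n,{k:np.round(v,4).tolist() for k,v in c.items()})
E
```

```text
pics
clock 0.0
joint_pos [1.15  0.241 0.004 1.335 0.    1.571]
joint_vel [-0.001 -0.001  0.002  0.001  0.001  0.001]
tau [ 1.0000e-03 -3.7231e+01  2.5241e+01  1.7000e-02  0.0000e+00 -0.0000e+00]
eef_pos [0.204 0.456 0.404]
tool_rot [-0.385  0.594  0.384  0.593]
ft_force [0.376 0.047 0.444]
ft_torque [-0.06   0.009 -0.023]
grip_width 0.085
scene {'mtx': [[413.3716, 0.0, 328.5926], [0.0, 413.3716, 198.5373], [0.0, 0.0, 1.0]], 'world_from_camera': [[-0.7953, -0.3746, 0.4767, 1.0944], [0.6058, -0.4596, 0.6494, 0.7701], [-0.0242, 0.8052, 0.5924, 0.9214], [0.0, 0.0, 0.0, 1.0]]}
top {'mtx': [[400.5576, 0.0, 323.1707], [0.0, 400.5576, 199.7921], [0.0, 0.0, 1.0]], 'world_from_camera': [[-0.0233, 0.9943, -0.104, 0.3619], [-0.9997, -0.0232, 0.0017, -0.0323], [-0.0007, 0.104, 0.9946, 1.3902], [0.0, 0.0, 0.0, 1.0]]}
```

View pics/scene0.png

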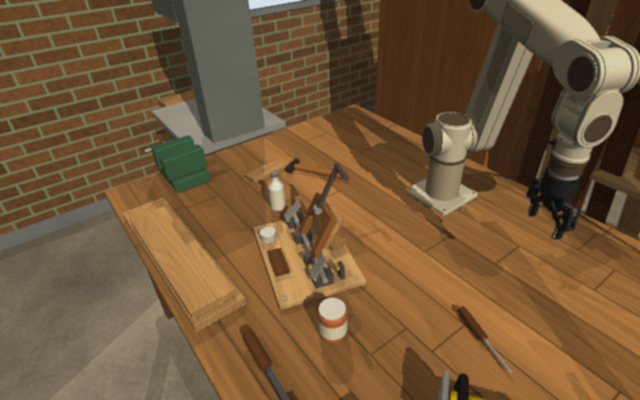

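View pics/top0.png

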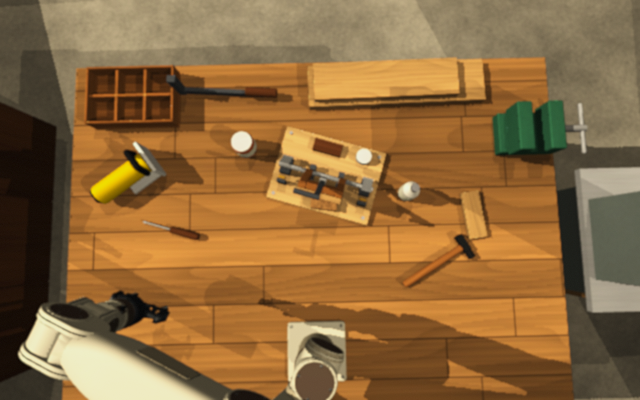

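```bash
python3 - <<'E'
import cv2
a=cv2.imread('pics/scene0.png')[120:320,150:450]; cv2.imwrite('pics/sc_crop.png',cv2.resize(a,None,fx=2.6,fy=2.6,interpolation=cv2.INTER_CUBIC))
a=cv2.imread('pics/top0.png')[90:240,220:440]; cv2.imwrite('pics/top_crop.png',cv2.resize(a,None,fx=3.6,fy=3.6,interpolation=cv2.INTER_CUBIC))
E
```

```text
(no output)
```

View pics/sc_crop.png

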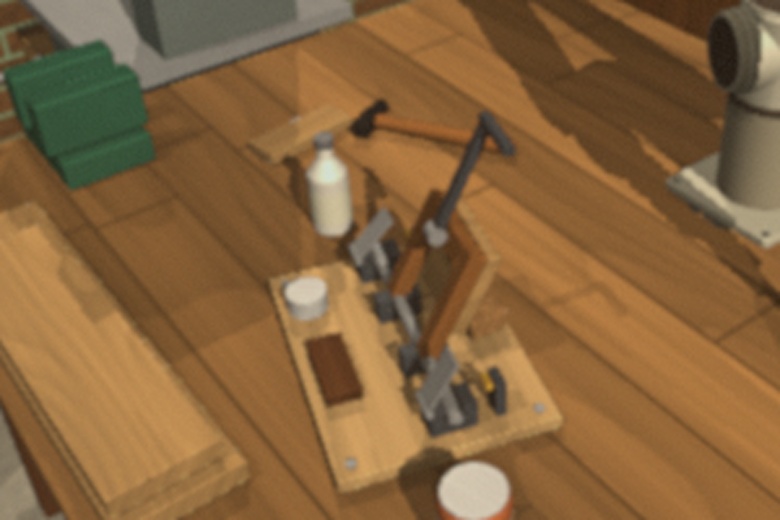

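View pics/top_crop.png

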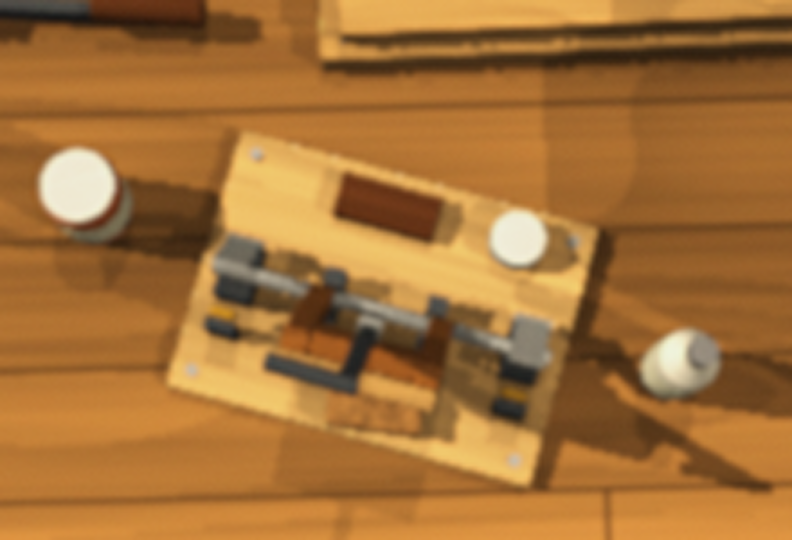

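```bash
cat > h.py <<'E'
import numpy as np,cv2
from workcell import bot
from scipy.spatial.transform import Rotation as R
from scipy.optimize import least_squares
def proj(n,P):
    c=bot.get_calibration(n); W=np.array(c['world_from_camera']); K=np.array(c['mtx'])
    p=(np.atleast_2d(P)-W[:3,3])@W[:3,:3]; q=p*[1,-1,-1]; q=q@K.T
    return q[:,:2]/q[:,2:]
def ray(n,uv):
    c=bot.get_calibration(n); W=np.array(c['world_from_camera']); K=np.array(c['mtx'])
    d=np.linalg.inv(K)@[uv[0],uv[1],1]; d=W[:3,:3]@(d*[1,-1,-1]); return W[:3,3],d/np.linalg.norm(d)
def tri(a,b):
    o1,d1=ray('top',a);o2,d2=ray('scene',b)
    A=np.array([d1,-d2]).T; s=np.linalg.lstsq(A,o2-o1,rcond=None)[0]
    p,q=o1+s[0]*d1,o2+s[1]*d2; return (p+q)/2,np.linalg.norm(p-q)
def base(p,P):
    x,y,t=p; P=np.atleast_2d(P); c,s=np.cos(t),np.sin(t)
    return np.c_[x+c*P[:,0]-s*P[:,1],y+s*P[:,0]+c*P[:,1],P[:,2]]
def frame(P,lean=.45):  # frame coords -> base coords (leans to -x)
    P=np.atleast_2d(P); c,s=np.cos(lean),np.sin(lean)
    return np.c_[c*P[:,0]-s*P[:,2],P[:,1],.045+s*P[:,0]+c*P[:,2]]
E
cat > fit.py <<'E'
from h import *
z=.018
ct=np.array([(.14,.18,z),(.14,-.18,z),(-.12,-.18,z),(-.12,.18,z)])
ut=np.array([(240,133),(598,228),(533,486),(168,384)])/3.6+[220,90]
cs=np.array([(.14,-.18,z),(.14,.18,z),(-.12,.18,z)])
us=np.array([(270,280),(338,480),(560,415)])/2.6+[150,120]
f=lambda p:np.r_[(proj('top',base(p,ct))-ut).ravel(),(proj('scene',base(p,cs))-us).ravel()]
r=least_squares(f,[.55,0,-.26]); print(r.x,np.round(r.fun,1))
f2=lambda p:(proj('top',base(p,ct))-ut).ravel()
print(least_squares(f2,r.x).x)
f3=lambda p:(proj('scene',base(p,cs))-us).ravel()
print(least_squares(f3,r.x).x)
p=r.x
pts={}
for s,y in(('L',.14),('R',-.14)):
    pts['hinge'+s]=[base(p,[.028,y,.054])[0]]
    for a in(.9,1.1,1.3): pts[f'tip{s}{a}']=[base(p,[.028-.07*np.cos(a),y,.054+.07*np.sin(a)])[0]]
piv=frame([.022,0,.13])[0]; 
pts['pivot']=[base(p,piv)[0]]
for y in(-.01,.038,.064):pts[f'bar{y}']=[base(p,frame([.022,y,.28])[0])[0]]
for y in(-.07,.07):pts[f'top{y}']=[base(p,frame([-.029,y,.151])[0])[0]]
for n in('scene','top'):
    im=cv2.imread(f'pics/{n}0.png'); k=4 if n=='top' else 4
    x0,y0,w,h=(250,110,150,120) if n=='top' else (230,150,150,150)
    im=cv2.resize(im[y0:y0+h,x0:x0+w],None,fx=k,fy=k,interpolation=cv2.INTER_CUBIC)
    def pix(P): return (proj(n,P)-[x0,y0]+.5)*k
    cv2.polylines(im,[pix(base(p,ct)).astype(int)],True,(255,255,0),1)
    for m,v in pts.items():
        u=pix(v)[0].astype(int); cv2.circle(im,tuple(int(a) for a in u),3,(0,255,0),-1)
    cv2.imwrite(f'pics/ov_{n}.png',im)
for m,v in pts.items(): print(m,np.round(v[0],3))
E
python3 fit.py
```

```text
[ 0.58249313 -0.0450865  -0.29513361] [ 0.3 -0.9  0.  -0.3 -1.1 -0.1 -0.6  0.2 -1.2 -1.7 -0.   0.   1.1 -1.1]
[ 0.58150191 -0.04635582 -0.28960604]
[ 0.58350359 -0.04228372 -0.30381039]
hingeL [0.65  0.081 0.054]
tipL0.9 [0.608 0.093 0.109]
tipL1.1 [0.62  0.09  0.116]
tipL1.3 [0.632 0.086 0.121]
hingeR [ 0.569 -0.187  0.054]
tipR0.9 [ 0.527 -0.175  0.109]
tipR1.1 [ 0.538 -0.178  0.116]
tipR1.3 [ 0.551 -0.182  0.121]
pivot [ 0.547 -0.034  0.172]
bar-0.01 [ 0.482 -0.025  0.307]
bar0.038 [0.496 0.021 0.307]
bar0.064 [0.504 0.046 0.307]
top-0.07 [ 0.474 -0.085  0.168]
top0.07 [0.515 0.049 0.168]
```

View pics/ov_top.png

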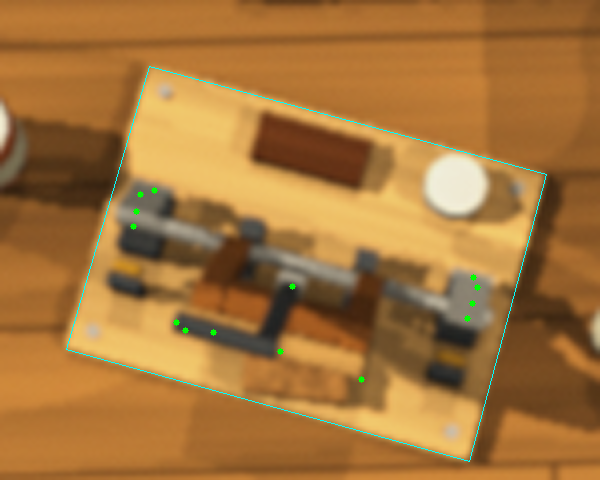

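View pics/ov_scene.png

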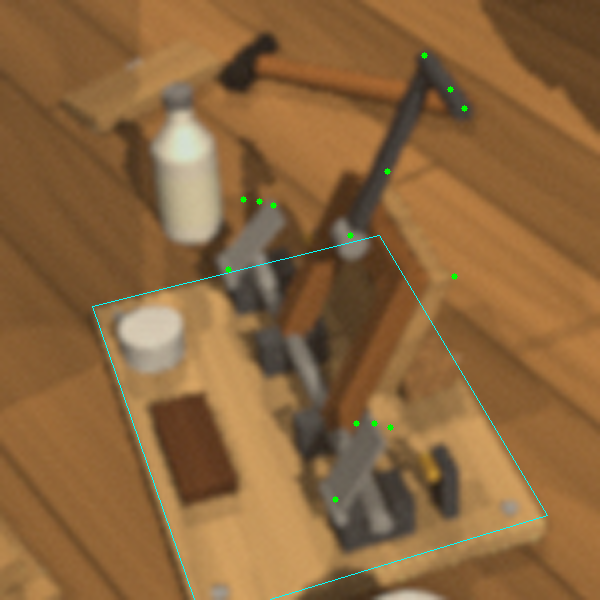

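```bash
cat > st.py <<'E'
from h import *
import sys
o=bot.get_obs(); Rt=R.from_quat(o['tool_rot']); M=Rt.as_matrix()
p=np.array([.5825,-.0451,-.293])
c,s=np.cos(p[2]),np.sin(p[2]); B=np.array([[c,-s,0],[s,c,0],[0,0,1]])
e=np.array(o['eef_pos']); tb=B.T@(e+M[:,0]*.173-[p[0],p[1],0])
print('t',round(float(o['clock']),2),'q',np.round(o['joint_pos'],2),'grip',round(float(o['grip_width']),4))
print('tip base',np.round(tb,4),'F base',np.round(B.T@np.array(o['ft_force']),2))
des=np.array([[0,0,1.],[0,-1,0],[1,0,0]]) # cols: tool x=-z, y, z  (base)
des=np.array([[0,0,1.],[0,1,0],[-1,0,0]])
for sg in(1,-1):
    D=np.column_stack([[0,0,-1],np.cross([sg,0,0],[0,0,-1]),[sg,0,0]])
    rv=(Rt.inv()*R.from_matrix(B@D)).as_rotvec(); print('rotvec to z=%+dx'%sg,np.round(rv,3), np.round(np.degrees(np.linalg.norm(rv)),1))
if len(sys.argv)>1:
    t=np.array([float(a) for a in sys.argv[1:4]]); d=B@(t-tb); print('tool shift',np.round(M.T@d,4))
E
python3 st.py -0.0 0.14 0.27; python3 st.py -.13 .14 .27
```

```text
t 0.1 q [ 1.15  0.24  0.    1.34 -0.    1.57] grip 0.0854
tip base [-0.507   0.3703  0.2309] F base [-0.11 -0.35  0.36]
rotvec to z=+1x [ 1.443e+00 -2.000e-03  1.000e-03] 82.7
rotvec to z=-1x [-1.699e+00 -1.000e-03 -2.000e-03] 97.3
tool shift [-0.0388 -0.5322 -0.1638]
t 0.1 q [ 1.15  0.24  0.    1.34 -0.    1.57] grip 0.0854
tip base [-0.507   0.3703  0.2309] F base [-0.11 -0.35  0.36]
rotvec to z=+1x [ 1.443e+00 -2.000e-03  1.000e-03] 82.7
rotvec to z=-1x [-1.699e+00 -1.000e-03 -2.000e-03] 97.3
tool shift [-0.0388 -0.4033 -0.1804]
```

Emit:
arm_command --moves '[-0.005,0,0,0.12,0,0,1,-0.005,0,0,0.12,0,0,1,-0.005,0,0,0.12,0,0,1,-0.005,0,0,0.12,0,0,1,-0.005,0,0,0.12,0,0,1,-0.005,0,0,0.12,0,0,1,-0.005,0,0,0.12,0,0,1,-0.005,0,0,0.12,0,0,1,-0.005,0,0,0.12,0,0,1,-0.005,0,0,0.12,0,0,1,-0.005,0,0,0.12,0,0,1,-0.005,0,0,0.12,0,0,1]'

```text
clock: 1.1
eef_pos: [0.2036, 0.4549, 0.4581]
tool_rot: [0.115, 0.698, -0.13, 0.695]
ft_force: [0.3, -0.0, -0.4]
grip_width: 0.0001
```

```bash
python3 st.py 0.075 0.14 0.21
```

```text
t 1.1 q [ 1.15  0.23  0.13  1.49 -0.    3.07] grip 0.0001
tip base [-0.5077  0.3656  0.2852] F base [ 0.28  0.04 -0.4 ]
rotvec to z=+1x [-0.055 -0.002  0.021] 3.4
rotvec to z=-1x [3.086e+00 3.300e-02 3.000e-03] 176.9
tool shift [ 0.0784 -0.1916  0.5943]
```

Emit:
arm_command --moves '[0,-0.012,0.037,-0.01,0,0.003,1,0,-0.012,0.037,-0.01,0,0.003,1,0,-0.012,0.037,-0.01,0,0.003,1,0,-0.012,0.037,-0.01,0,0.003,1,0,-0.012,0.037,-0.01,0,0.003,1,0,-0.012,0.037,0,0,0.003,1,0,-0.012,0.037,0,0,0,1,0,-0.012,0.037,0,0,0,1,0,-0.012,0.037,0,0,0,1,0,-0.012,0.037,0,0,0,1,0,-0.012,0.037,0,0,0,1,0,-0.012,0.037,0,0,0,1]'

```text
clock: 2.1
eef_pos: [0.5924, 0.1765, 0.4524]
tool_rot: [0.098, 0.704, -0.101, 0.696]
ft_force: [0.8, 1.4, 0.5]
grip_width: 0.0001
```

```bash
python3 st.py 0.075 0.14 0.21
```

```text
t 2.1 q [0.29 0.48 0.48 1.58 0.   2.14] grip 0.0001
tip base [-0.0563  0.2139  0.2794] F base [0.36 1.62 0.5 ]
rotvec to z=+1x [ 0.01  -0.01   0.006] 0.9
rotvec to z=-1x [-3.131 -0.01  -0.016] 179.4
tool shift [ 0.0685 -0.0748  0.1313]
```

Emit:
arm_command --moves '[0.01,-0.016,0.028,0,-0.01,0,1,0.014,-0.016,0.028,0,0,0,1,0.015,-0.016,0.028,0,0,0,1,0.015,-0.016,0.028,0,0,0,1,0.015,-0.012,0.02,0,0,0,1,0,0,0,0,0,0,1]'

```text
clock: 2.6
eef_pos: [0.7075, 0.0532, 0.3741]
tool_rot: [0.1, 0.701, -0.106, 0.698]
ft_force: [-0.3, 0.1, -1.3]
grip_width: -0.0001
```

```bash
cat > look.py <<'E'
from h import *
import sys
t=sys.argv[1]
a=bot.camera('scene')[140:310,200:400,::-1]; b=bot.camera('top')[90:250,220:440,::-1]
a=cv2.resize(a,(400,340),interpolation=cv2.INTER_CUBIC); b=cv2.resize(b,(400,291),interpolation=cv2.INTER_CUBIC)
b=cv2.copyMakeBorder(b,0,49,0,0,cv2.BORDER_CONSTANT)
cv2.imwrite(f'pics/{t}.png',np.hstack([a,b]))
E
python3 look.py a1; python3 st.py 0.075 0.14 0.1
```

```text
t 2.7 q [ 0.08  0.7   0.66  1.53 -0.01  1.94] grip -0.0001
tip base [0.0886 0.1316 0.2045] F base [-1.03 -0.12  0.76]
rotvec to z=+1x [ 0.004 -0.002  0.006] 0.5
rotvec to z=-1x [-3.137e+00 -1.000e-02 -3.000e-03] 179.8
tool shift [ 0.1044  0.0092 -0.0134]
```

View pics/a1.png

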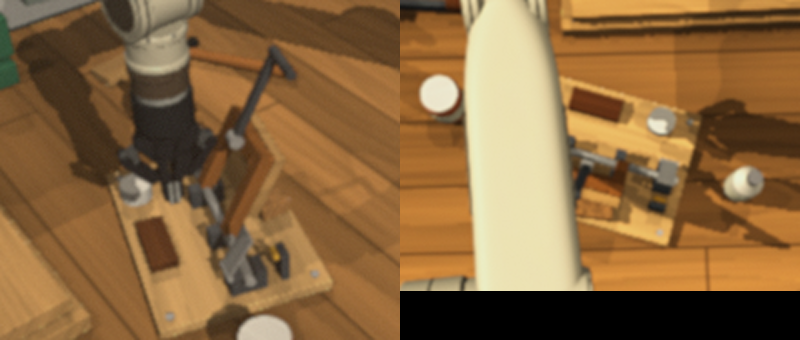

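```bash
python3 - <<'E'
from h import *
o=bot.get_obs();M=R.from_quat(o['tool_rot']).as_matrix();e=np.array(o['eef_pos'])
u=proj('scene',e+M[:,0]*.173)[0]; print((u-[200,140])*2, e+M[:,0]*.173)
E
```

```text
[175.33683379 196.33581854] [0.70537467 0.05526497 0.20445437]
```

Emit:
arm_command --moves '[0.02,0.003,-0.005,0,0,0.003,1,0.02,0.003,-0.005,0,0,0.003,1,0.02,0.003,0,0,0,0,1,0.02,0,0,0,0,0,1,0.02,0,0,0,0,0,1,0,0,0,0,0,0,1]'

```text
clock: 3.2
eef_pos: [0.6962, 0.0763, 0.284]
tool_rot: [0.101, 0.697, -0.096, 0.703]
ft_force: [-0.3, -0.8, -0.6]
grip_width: -0.0
```

```bash
python3 look.py a2; python3 st.py 0.05 0.14 0.1
```

```text
t 3.3 q [0.11 0.7  0.43 1.28 0.   1.96] grip 0.0001
tip base [0.0778 0.1511 0.1156] F base [-0.08 -0.84  0.85]
rotvec to z=+1x [ 0.013  0.015 -0.01 ] 1.3
rotvec to z=-1x [-3.128  0.016  0.023] 179.3
tool shift [ 0.015  -0.0109 -0.0281]
```

View pics/a2.png

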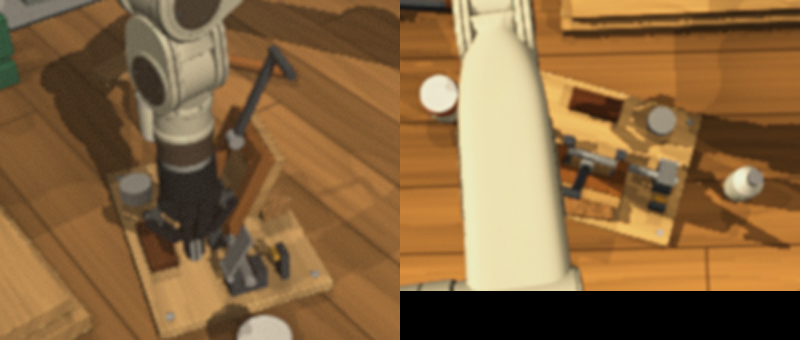

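Emit:
arm_command --moves '[0.003,-0.004,-0.01,0.01,0.01,-0.005,1,0.003,-0.004,-0.01,0,0.005,-0.005,1,0.003,-0.002,-0.01,0,0,0,1,0.003,0,-0.01,0,0,0,1,0.002,0,-0.005,0,0,0,1]'

```text
clock: 3.72
eef_pos: [0.6534, 0.0827, 0.2882]
tool_rot: [0.103, 0.693, -0.099, 0.707]
ft_force: [0.5, -0.3, 0.6]
grip_width: -0.0003
```

```bash
python3 st.py 0.017 0.14 0.099
```

```text
t 3.72 q [ 0.13  0.61  0.26  1.2  -0.    1.98] grip -0.0003
tip base [0.0343 0.1443 0.1152] F base [ 0.55 -0.14  0.62]
rotvec to z=+1x [ 0.006  0.019 -0.009] 1.3
rotvec to z=-1x [-3.136  0.013  0.03 ] 179.7
tool shift [ 0.0159 -0.0043 -0.0176]
```

Emit:
arm_command --moves '[0.008,-0.002,-0.006,0,0.01,-0.005,1,0.008,-0.002,-0.006,0,0.01,-0.005,1,0.006,0,-0.006,0,0,0,1,0.006,0,-0.006,0,0,0,1,0.006,0,-0.004,0,0,0,1]'

```text
clock: 4.13
eef_pos: [0.6262, 0.0881, 0.2603]
tool_rot: [0.101, 0.696, -0.1, 0.704]
ft_force: [-0.2, 0.6, 0.7]
grip_width: -0.0001
```

```bash
python3 st.py 0 0.14 0.085; python3 look.py a3
```

```text
t 4.13 q [ 0.14  0.59  0.14  1.12 -0.    2.  ] grip -0.0001
tip base [0.0053 0.1407 0.0873] F base [-0.32  0.52  0.69]
rotvec to z=+1x [ 0.007  0.011 -0.003] 0.8
rotvec to z=-1x [-3.134  0.005  0.017] 179.6
tool shift [ 0.0022 -0.0007 -0.0053]
```

View pics/a3.png

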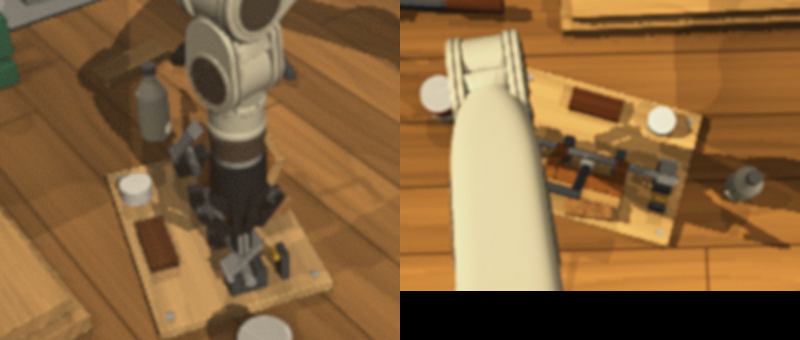

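Emit:
arm_command --moves '[0.006,0,-0.006,0,0.006,0,1,0.006,0,-0.006,0,0.005,0,1,0.006,0,-0.006,0,0,0,1,0.006,0,-0.003,0,0,0,1]'

```text
clock: 4.57
eef_pos: [0.6074, 0.0939, 0.2359]
tool_rot: [0.102, 0.698, -0.1, 0.702]
ft_force: [3.1, -1.8, 3.5]
grip_width: 0.0001
```

```bash
python3 st.py -0.017 0.14 0.058
```

```text
t 4.57 q [0.15 0.58 0.06 1.05 0.   2.01] grip 0.0001
tip base [-0.0155  0.1409  0.0629] F base [ 3.53 -0.81  3.49]
rotvec to z=+1x [ 0.006  0.005 -0.004] 0.5
rotvec to z=-1x [-3.136  0.006  0.008] 179.7
tool shift [ 0.0048 -0.0009 -0.0015]
```

Emit:
arm_command --moves '[0.004,0,0,0,0,0,1,0.004,0,0,0,0,0,1,0.004,0,0,0,0,0,1]'

```text
clock: 4.82
eef_pos: [0.6063, 0.094, 0.2314]
tool_rot: [0.103, 0.697, -0.099, 0.703]
ft_force: [-10.2, -2.2, 26.6]
grip_width: 0.0002
```

```bash
python3 st.py -0.017 0.14 0.057;python3 look.py a4
```

```text
t 4.82 q [0.15 0.58 0.05 1.03 0.   2.01] grip 0.0002
tip base [-0.0162  0.141   0.0584] F base [-9.09 -5.06 26.59]
rotvec to z=+1x [ 0.006  0.007 -0.005] 0.6
rotvec to z=-1x [-3.135  0.009  0.011] 179.6
tool shift [ 0.0013 -0.001  -0.0009]
```

View pics/a4.png

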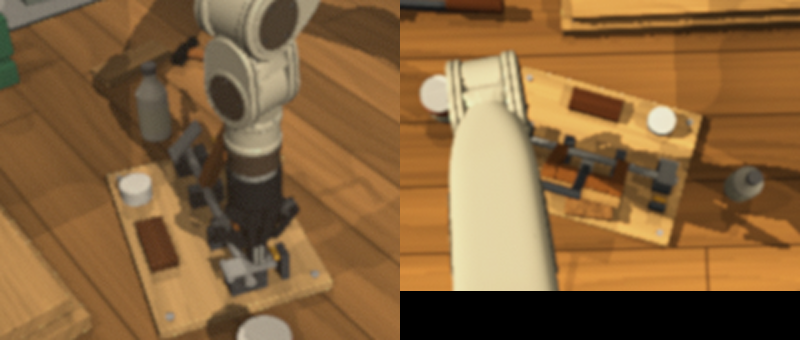

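Emit:
arm_command --moves '[-0.03,0,0,0,0,0,1,-0.035,0,0,0,0,0,1,-0.03,0,0.02,0,0,0,1,-0.03,0,0.03,0,0,0,1,-0.02,0,0.03,0,0,0,1,0,0,0.03,0,0,0,1,0,0,0,0,0,0,1]'

```text
clock: 5.5
eef_pos: [0.7091, 0.0621, 0.378]
tool_rot: [0.101, 0.703, -0.099, 0.697]
ft_force: [-1.6, 0.3, -2.0]
grip_width: -0.0
```

```bash
python3 look.py a5; python3 st.py 0.09 -0.14 0.21
```

```text
t 5.6 q [0.09 0.7  0.67 1.54 0.01 1.94] grip -0.0
tip base [0.0853 0.1399 0.2064] F base [-0.23  0.04 -0.32]
rotvec to z=+1x [ 0.011 -0.01  -0.002] 0.8
rotvec to z=-1x [-3.131e+00  3.000e-03 -1.600e-02] 179.4
tool shift [-0.0042 -0.28    0.0017]
```

View pics/a5.png

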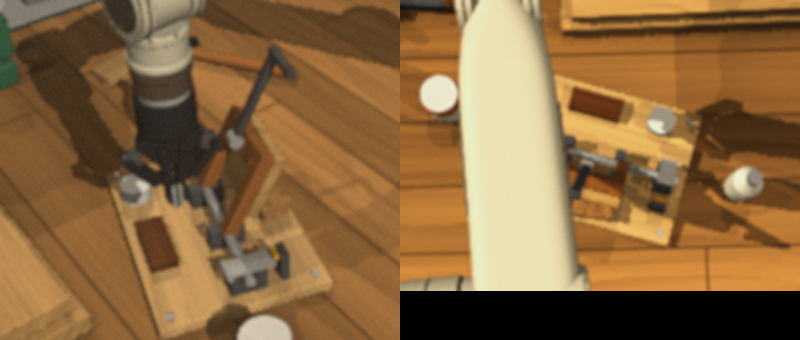

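Emit:
arm_command --moves '[0,-0.028,0,0,0,0,1,0,-0.028,0,0,0,0,1,0,-0.028,0,0,0,0,1,0,-0.028,0,0,0,0,1,0,-0.028,0,0,0,0,1]'

```text
clock: 6.02
eef_pos: [0.6624, -0.065, 0.3737]
tool_rot: [0.096, 0.709, -0.092, 0.693]
ft_force: [0.6, -0.5, -0.7]
grip_width: 0.0
```

```bash
python3 st.py 0.08 -0.14 0.2
```

```text
t 6.02 q [-0.1   0.61  0.48  1.47  0.01  1.74] grip 0.0
tip base [0.0782 0.0046 0.2007] F base [ 0.76 -0.34 -0.7 ]
rotvec to z=+1x [ 0.026 -0.023 -0.003] 2.0
rotvec to z=-1x [-3.115  0.005 -0.036] 178.5
tool shift [ 0.0002 -0.1446 -0.002 ]
```

Emit:
arm_command --moves '[-0.002,-0.028,0.001,0.01,-0.01,0,1,-0.002,-0.028,0.001,0.01,-0.01,0,1,0,-0.028,0,0.006,0,0,1,0,-0.028,0,0,0,0,1,0,-0.028,0,0,0,0,1,0,-0.005,0,0,0,0,1]'

```text
clock: 6.52
eef_pos: [0.6116, -0.2085, 0.3748]
tool_rot: [0.105, 0.705, -0.101, 0.694]
ft_force: [-0.3, -0.2, 0.4]
grip_width: 0.0003
```

```bash
python3 look.py a6; python3 st.py 0.06 -0.14 0.11
```

```text
t 6.62 q [-0.33  0.56  0.41  1.43  0.    1.54] grip -0.0002
tip base [ 0.0727 -0.1446  0.2019] F base [0.49 0.87 0.29]
rotvec to z=+1x [ 0.002 -0.016 -0.005] 1.0
rotvec to z=-1x [-3.14   0.008 -0.025] 179.9
tool shift [ 0.0921  0.0041 -0.0112]
```

View pics/a6.png

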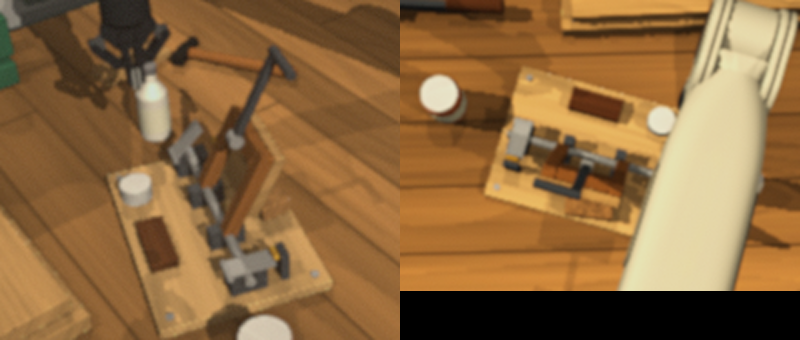

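Emit:
arm_command --moves '[0.022,0.001,-0.003,0,-0.008,0,1,0.022,0.001,-0.003,0,0,0,1,0.022,0,-0.003,0,0,0,1,0.022,0,-0.003,0,0,0,1,0.015,0,-0.01,0,0,0,1,0.006,0,-0.015,0,0,0,1]'

```text
clock: 7.12
eef_pos: [0.5781, -0.1821, 0.2652]
tool_rot: [0.103, 0.699, -0.095, 0.701]
ft_force: [-0.3, 0.2, 0.3]
grip_width: 0.0002
```

```bash
python3 st.py 0.005 -0.14 0.087
```

```text
t 7.12 q [-0.31  0.54  0.07  1.11  0.01  1.54] grip 0.0002
tip base [ 0.0354 -0.1306  0.0922] F base [-0.36  0.12  0.26]
rotvec to z=+1x [ 0.013  0.    -0.011] 1.0
rotvec to z=-1x [-3.129e+00  1.700e-02  1.000e-03] 179.3
tool shift [ 0.0051 -0.0091 -0.0305]
```

Emit:
arm_command --moves '[0.002,-0.004,-0.008,0.005,0,-0.005,1,0.002,-0.003,-0.008,0.005,0,-0.005,1,0.003,-0.002,-0.007,0,0,0,1,0.004,-0.001,-0.006,0,0,0,1,0.006,0,-0.006,0,0,0,1,0.006,0,-0.006,0,0,0,1]'

```text
clock: 7.62
eef_pos: [0.5322, -0.1657, 0.239]
tool_rot: [0.098, 0.702, -0.094, 0.699]
ft_force: [5.1, -4.0, 5.0]
grip_width: 0.0004
```

```bash
python3 st.py -0.016 -0.14 0.063; python3 look.py a7
```

```text
t 7.62 q [-0.3   0.48 -0.1   1.    0.01  1.54] grip 0.0004
tip base [-0.0142 -0.1291  0.066 ] F base [ 6.07 -2.36  5.03]
rotvec to z=+1x [ 0.02  -0.005 -0.005] 1.2
rotvec to z=-1x [-3.122  0.008 -0.009] 178.9
tool shift [ 0.003  -0.0109 -0.002 ]
```

View pics/a7.png

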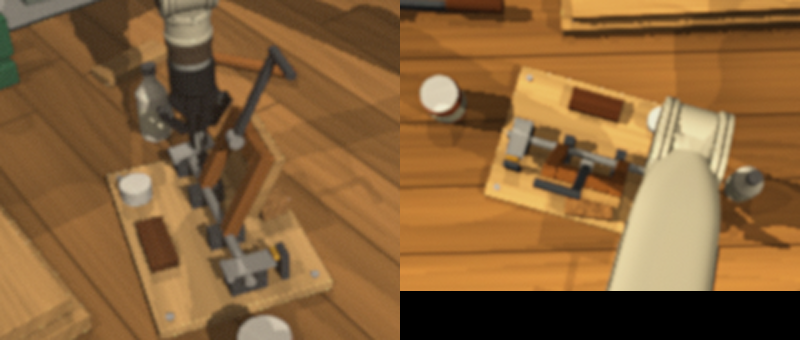

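Emit:
arm_command --moves '[0.004,-0.003,0,0,0,0,1,0.004,-0.003,0,0,0,0,1,0.004,-0.002,0,0,0,0,1,0.004,0,0,0,0,0,1]'

```text
clock: 8.05
eef_pos: [0.5299, -0.1684, 0.2312]
tool_rot: [0.098, 0.702, -0.089, 0.7]
ft_force: [-12.7, 0.8, 31.8]
grip_width: -0.0001
```

```bash
python3 st.py -0.016 -0.14 0.057
```

```text
t 8.05 q [-0.31  0.48 -0.12  0.98  0.01  1.53] grip -0.0001
tip base [-0.0157 -0.1311  0.0583] F base [-12.4   -2.94  31.79]
rotvec to z=+1x [ 0.027 -0.005 -0.013] 1.7
rotvec to z=-1x [-3.114  0.02  -0.008] 178.4
tool shift [ 0.0011 -0.0089 -0.0005]
```

Emit:
arm_command --moves '[-0.03,0,0,0,0,0,1,-0.035,0,0,0.01,0,-0.005,1,-0.035,0,0,0.01,0,-0.005,1,-0.035,0,0,0.005,0,0,1,-0.035,0,0,0,0,0,1,-0.035,0,-0.01,0,0,0,1,-0.035,0,-0.02,0,0,0,1,-0.03,0,-0.03,0,0,0,1,-0.01,0,-0.035,0,0,0,1,0,0,-0.035,0,0,0,1]'

```text
clock: 8.88
eef_pos: [0.4085, -0.1331, 0.5214]
tool_rot: [0.103, 0.704, -0.101, 0.695]
ft_force: [0.7, -0.0, -0.0]
grip_width: 0.0003
```

```bash
python3 st.py -0.16 0.038 0.33; python3 look.py a8
```

```text
t 8.88 q [-0.32  0.08  0.12  1.62  0.    1.55] grip 0.0003
tip base [-0.1435 -0.1343  0.3484] F base [ 0.68  0.18 -0.03]
rotvec to z=+1x [ 0.003 -0.013 -0.001] 0.8
rotvec to z=-1x [-3.138e+00  2.000e-03 -2.100e-02] 179.8
tool shift [ 0.0188  0.1723 -0.0158]
```

View pics/a8.png

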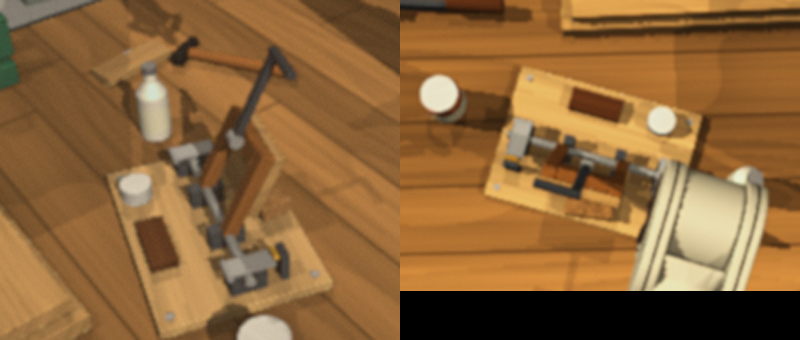

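Emit:
arm_command --moves '[0,0.02,-0.015,0,-0.008,0,1,0,0.025,-0.005,0,0,0,1,0,0.025,0,0,0,0,1,0,0.025,0,0,0,0,1,0,0.025,0,0,0,0,1,0,0.025,0,0,0,0,1,0,0.025,0,0,0,0,1,0,0,0,0,0,0,1]'

```text
clock: 9.65
eef_pos: [0.4381, 0.0423, 0.5185]
tool_rot: [0.105, 0.702, -0.104, 0.696]
ft_force: [0.1, -0.4, -0.2]
grip_width: 0.0001
```

```bash
python3 st.py -0.15 0.038 0.295; python3 look.py a9
```

```text
t 9.65 q [0.1  0.1  0.13 1.61 0.   1.96] grip 0.0001
tip base [-0.165   0.0419  0.3455] F base [ 0.19 -0.39 -0.21]
rotvec to z=+1x [-0.004 -0.009  0.   ] 0.5
rotvec to z=-1x [3.138 0.    0.014] 179.8
tool shift [ 0.0504 -0.0039  0.0154]
```

View pics/a9.png

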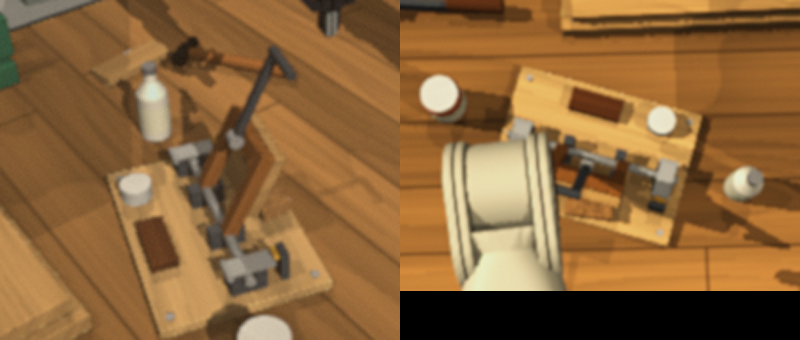

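Emit:
arm_command --moves '[0.02,-0.002,0,0,-0.005,0,1,0.02,-0.002,0,0,0,0,1,0.011,0,0.005,0,0,0,1,0,0,0.01,0,0,0,1,0,0,0.01,0,0,0,1]'

```text
clock: 10.17
eef_pos: [0.46, 0.025, 0.4659]
tool_rot: [0.105, 0.701, -0.108, 0.698]
ft_force: [0.9, -0.6, 0.3]
grip_width: -0.0
```

```bash
python3 st.py -0.12 0.038 0.295; python3 look.py b1
```

```text
t 10.17 q [ 0.06  0.15  0.05  1.48 -0.    1.93] grip -0.0
tip base [-0.1382  0.031   0.2929] F base [ 1.06 -0.27  0.33]
rotvec to z=+1x [-0.009 -0.004  0.004] 0.6
rotvec to z=-1x [3.133 0.007 0.006] 179.5
tool shift [-0.0022  0.0071  0.0181]
```

View pics/b1.png

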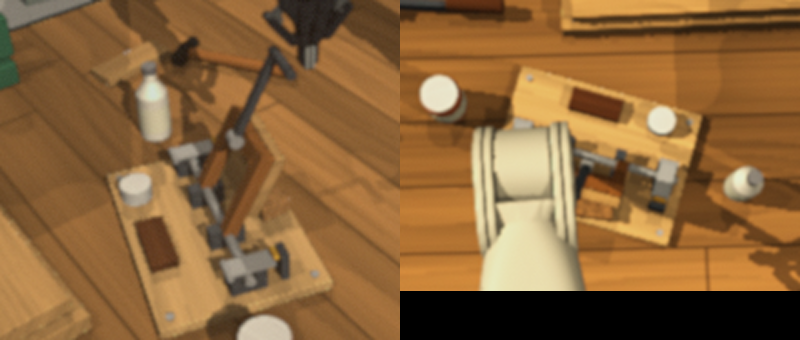

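Emit:
arm_command --moves '[-0.001,0.004,0.008,0,0,0,1,-0.001,0.004,0.008,0.004,0,0,1,0,0.002,0.008,0.004,0,0,1,0,0.002,0.01,0,0,0,1,0,0.002,0.01,0,0,0,1]'

```text
clock: 10.68
eef_pos: [0.5091, 0.0227, 0.4724]
tool_rot: [0.11, 0.699, -0.112, 0.698]
ft_force: [-0.5, 0.6, -0.1]
grip_width: -0.0002
```

```bash
python3 st.py -0.03 0.038 0.295; python3 look.py b2
```

```text
t 10.68 q [ 0.05  0.24  0.18  1.51 -0.    1.93] grip -0.0002
tip base [-0.0899  0.0433  0.2994] F base [-0.62  0.47 -0.06]
rotvec to z=+1x [-0.022 -0.     0.003] 1.3
rotvec to z=-1x [3.12e+00 5.00e-03 1.00e-03] 178.8
tool shift [ 0.0043 -0.0039  0.06  ]
```

View pics/b2.png

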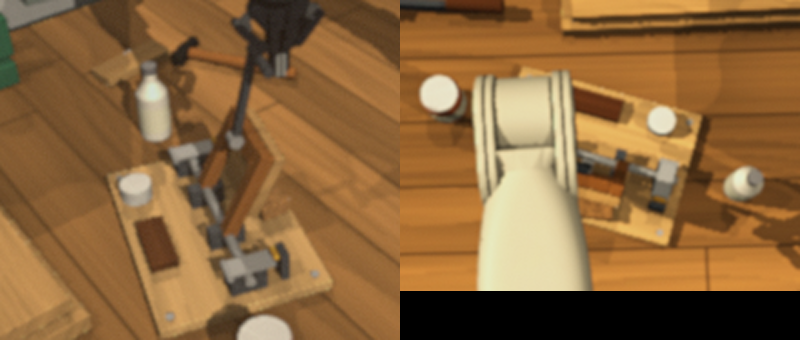

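Emit:
arm_command --moves '[0.001,0,0.011,-0.008,0,0,1,0.001,0,0.011,-0.008,0,0,1,0.001,0,0.011,-0.004,0,0,1,0,0,0.011,0,0,0,1,0,0,0.011,0,0,0,1,0,0,0.011,0,0,0,1,0,0,0.011,0,0,0,1,0,0,0.01,0,0,0,1]'

```text
clock: 11.45
eef_pos: [0.5931, -0.0042, 0.4725]
tool_rot: [0.103, 0.699, -0.104, 0.7]
ft_force: [0.6, 0.0, 0.8]
grip_width: 0.0003
```

```bash
python3 st.py -0.03 0.038 0.295; python3 look.py b3
```

```text
t 11.45 q [-0.01  0.42  0.43  1.58 -0.    1.86] grip 0.0003
tip base [-0.0016  0.042   0.2995] F base [0.52 0.18 0.78]
rotvec to z=+1x [-0.001  0.001  0.001] 0.1
rotvec to z=-1x [ 3.14e+00  2.00e-03 -1.00e-03] 179.9
tool shift [ 0.0045 -0.004  -0.0284]
```

View pics/b3.png

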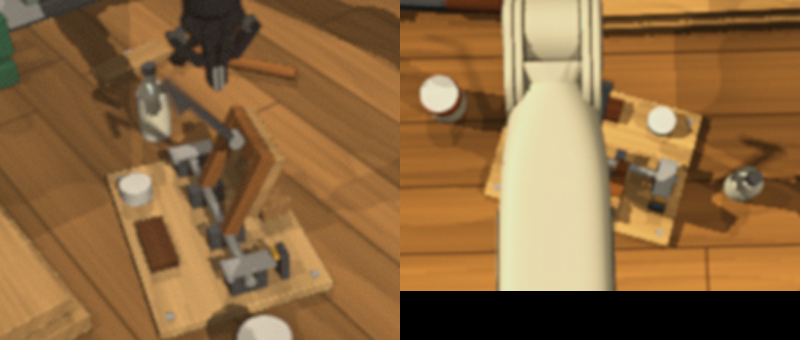

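Emit:
arm_command --moves '[0,0,-0.02,0,0,0,1,0,-0.003,-0.025,0,0,0,1,0,-0.005,-0.03,0,0,0,1,0,-0.005,-0.03,0,0,0,1,0,-0.008,-0.03,0,0,0,1,0,-0.008,-0.03,0,0,0,1,0,-0.008,-0.01,0,0,0,1,0,0,0,0,0,0,1]'

```text
clock: 12.22
eef_pos: [0.4027, 0.0123, 0.4693]
tool_rot: [0.103, 0.701, -0.104, 0.698]
ft_force: [0.4, -0.7, -0.1]
grip_width: 0.0001
```

```bash
python3 st.py -0.155 0.0 0.148; python3 look.py b4
```

```text
t 12.22 q [ 0.03  0.03 -0.08  1.47 -0.    1.9 ] grip 0.0001
tip base [-0.1894  0.0028  0.2963] F base [ 0.57 -0.55 -0.1 ]
rotvec to z=+1x [-0.002 -0.004  0.002] 0.3
rotvec to z=-1x [3.14e+00 3.00e-03 7.00e-03] 179.9
tool shift [ 0.1481 -0.0024  0.035 ]
```

View pics/b4.png

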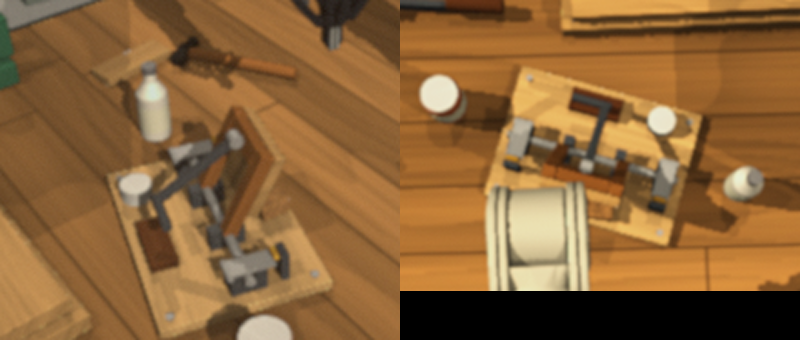

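```bash
python3 - <<'E'
from h import *
p=[.5825,-.0451,-.293]
for a in (1.8,2.0,2.13):
  for y in(-.01,.064):
    P=base(p,[-.0365+.15*np.sin(a),y,.172+.15*np.cos(a)])
    print(a,y,(proj('scene',P)-[200,140])[0]*2,(proj('top',P)-[220,90])[0]*400/220+[400,0])
E
python3 -c "
import cv2
a=cv2.imread('pics/b4.png')[90:320,90:300];cv2.imwrite('pics/b4z.png',cv2.resize(a,None,fx=2.6,fy=2.6))"
```

```text
1.8 -0.01 [138.89616818 173.98939456] [614.56253575  90.3946854 ]
1.8 0.064 [151.6442281  205.67356988] [573.976536   79.4282534]
2.0 -0.01 [147.28096129 186.90795091] [612.57296621  99.48778865]
2.0 0.064 [160.21901298 218.6867361 ] [572.83445381  88.73489565]
2.13 -0.01 [154.40422669 193.96939273] [610.91824288 106.57114326]
2.13 0.064 [167.5409099  225.74391125] [571.6664726   95.93802071]
```

View pics/b4z.png

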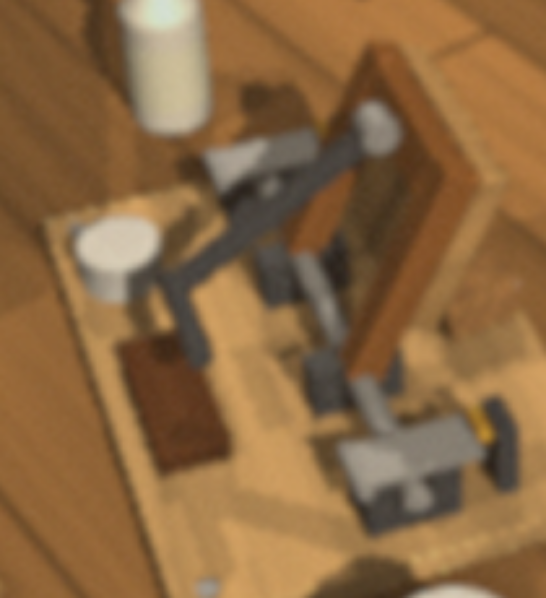

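Emit:
arm_command --moves '[0.03,0,0.005,0,0,0,1,0.03,0,0.005,0,0,0,1,0.03,0,0.005,0,0,0,1,0.03,0,0.005,0,0,0,1,0.022,0,0.005,0,0,0,1,0.005,0,0.005,0,0,0,1]'

```text
clock: 12.82
eef_pos: [0.4421, 0.0045, 0.3211]
tool_rot: [0.105, 0.695, -0.102, 0.704]
ft_force: [-0.3, 0.2, -0.3]
grip_width: -0.0001
```

```bash
python3 st.py -0.12 0.0 0.148
```

```text
t 12.82 q [ 0.01  0.18 -0.3   1.08  0.    1.88] grip -0.0001
tip base [-0.1464  0.0079  0.1481] F base [-0.34  0.12 -0.25]
rotvec to z=+1x [-0.001  0.013 -0.006] 0.8
rotvec to z=-1x [ 3.14  -0.009 -0.021] 179.9
tool shift [ 0.0004 -0.0079  0.0264]
```

Emit:
arm_command --moves '[0,-0.003,0.008,0,0.008,0,1,0,-0.003,0.008,0,0.005,0,1,0,-0.002,0.008,0,0,0,1,0,0,0.008,0,0,0,1,0,0,0.008,0,0,0,1]'

```text
clock: 13.23
eef_pos: [0.4839, -0.0164, 0.3226]
tool_rot: [0.106, 0.7, -0.101, 0.699]
ft_force: [-19.9, 5.3, 17.2]
grip_width: -0.0003
```

```bash
python3 st.py -0.06 0.0 0.148; python3 look.py c1
```

```text
t 13.23 q [-0.04  0.26 -0.19  1.12  0.01  1.83] grip -0.0003
tip base [-1.031e-01  1.000e-04  1.496e-01] F base [-20.6   -0.67  17.19]
rotvec to z=+1x [-0.001 -0.002 -0.006] 0.4
rotvec to z=-1x [ 3.14e+00 -1.00e-02  3.00e-03] 179.9
tool shift [ 0.0015 -0.      0.0431]
```

View pics/c1.png

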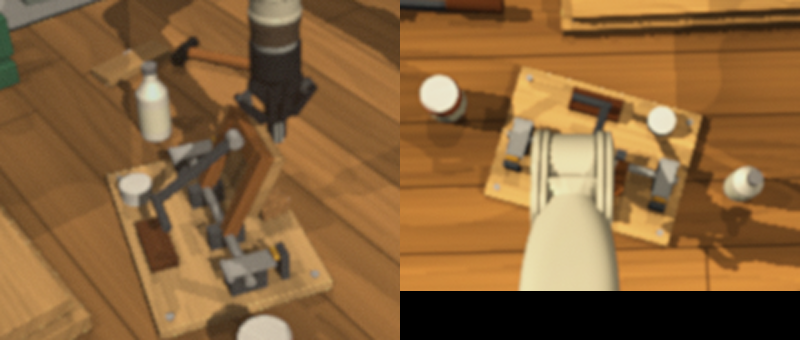

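Emit:
arm_command --moves '[-0.003,0,0.006,0,0,0,1,-0.004,0,0.007,0,0,0,1,-0.004,0,0.007,0,0,0,1]'

```text
clock: 13.58
eef_pos: [0.4974, -0.0208, 0.3304]
tool_rot: [0.107, 0.709, -0.099, 0.69]
ft_force: [-6.0, 2.7, -3.8]
grip_width: -0.0002
```

```bash
python3 st.py -0.06 0.0 0.17; python3 look.py c2
```

```text
t 13.58 q [-0.05  0.29 -0.12  1.18  0.01  1.82] grip -0.0002
tip base [-9.340e-02 -1.000e-04  1.575e-01] F base [-6.49  0.82 -3.81]
rotvec to z=+1x [ 0.    -0.029 -0.007] 1.7
rotvec to z=-1x [-3.141  0.012 -0.045] 180.0
tool shift [-0.0135  0.0002  0.033 ]
```

View pics/c2.png

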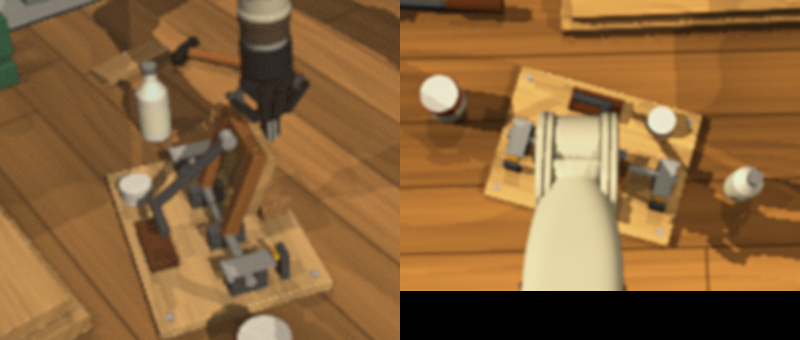

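Emit:
arm_command --moves '[-0.002,0,0.008,0,-0.008,0,1,-0.002,0,0.008,0,-0.008,0,1,-0.002,0,0.008,0,-0.006,0,1,-0.002,0,0.008,0,0,0,1]'

```text
clock: 14.02
eef_pos: [0.5196, -0.0279, 0.3409]
tool_rot: [0.108, 0.712, -0.097, 0.687]
ft_force: [-7.6, 2.4, 0.4]
grip_width: -0.0003
```

```bash
python3 st.py -0.05 0.0 0.175; python3 look.py c3
```

```text
t 14.02 q [-0.06  0.33 -0.04  1.23  0.02  1.8 ] grip -0.0003
tip base [-7.15e-02 -1.00e-04  1.68e-01] F base [-7.96  0.08  0.42]
rotvec to z=+1x [ 0.002 -0.036 -0.009] 2.2
rotvec to z=-1x [-3.139  0.014 -0.057] 179.9
tool shift [-0.0077  0.0002  0.0212]
```

View pics/c3.png

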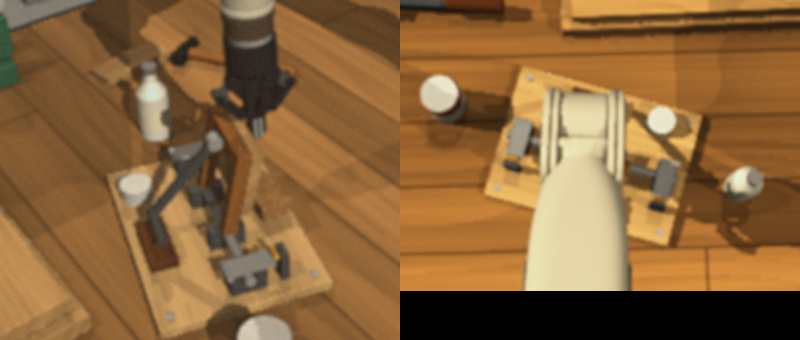

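Emit:
arm_command --moves '[0,0,0.006,0,-0.015,0,1,0,0,0.006,0,-0.015,0,1,0,0,0.005,0,-0.01,0,1]'

```text
clock: 14.37
eef_pos: [0.532, -0.0319, 0.3448]
tool_rot: [0.107, 0.702, -0.098, 0.697]
ft_force: [-8.5, 2.6, 5.0]
grip_width: -0.0002
```

```bash
python3 st.py -0.05 0.0 0.175; python3 look.py c4
```

```text
t 14.37 q [-0.06  0.34 -0.02  1.22  0.01  1.8 ] grip -0.0002
tip base [-5.350e-02 -1.000e-04  1.718e-01] F base [-8.88  0.01  5.05]
rotvec to z=+1x [ 0.002 -0.008 -0.011] 0.8
rotvec to z=-1x [-3.139  0.017 -0.013] 179.9
tool shift [-0.0032  0.0001  0.0035]
```

View pics/c4.png

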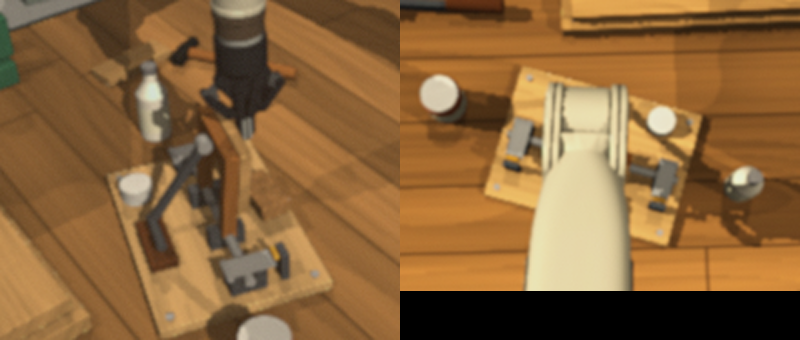

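Nearly upright; small steps until the stop shows as a force rise.

Emit:
arm_command --moves '[0,0,0.004,0,-0.004,0,1,0,0,0.004,0,0,0,1]'

```text
clock: 14.63
eef_pos: [0.5372, -0.0336, 0.3462]
tool_rot: [0.107, 0.703, -0.098, 0.696]
ft_force: [-7.8, 2.1, 1.3]
grip_width: 0.0003
```

```bash
python3 st.py -0.045 0.0 0.175
```

```text
t 14.63 q [-0.07  0.35  0.    1.23  0.01  1.8 ] grip 0.0003
tip base [-4.880e-02 -1.000e-04  1.733e-01] F base [-8.07 -0.25  1.32]
rotvec to z=+1x [ 0.003 -0.012 -0.011] 1.0
rotvec to z=-1x [-3.139  0.018 -0.019] 179.8
tool shift [-0.0018  0.0001  0.0038]
```

Emit:
arm_command --moves '[0,0,0.004,0,-0.005,0,1,0,0,0.004,0,-0.003,0,1]'

```text
clock: 14.8
eef_pos: [0.5423, -0.0353, 0.3473]
tool_rot: [0.107, 0.704, -0.097, 0.696]
ft_force: [-8.2, 2.9, 2.9]
grip_width: -0.0
```

```bash
python3 st.py -0.04 0.0 0.175
```

```text
t 14.8 q [-0.07  0.36  0.02  1.24  0.01  1.79] grip -0.0
tip base [-4.370e-02 -1.000e-04  1.744e-01] F base [-8.63  0.38  2.87]
rotvec to z=+1x [ 0.003 -0.013 -0.012] 1.0
rotvec to z=-1x [-3.138  0.019 -0.021] 179.8
tool shift [-0.0007  0.0001  0.0036]
```

Emit:
arm_command --moves '[0,0,0.003,0,-0.005,0,1,0,0,0.003,0,-0.003,0,1]'

```text
clock: 14.97
eef_pos: [0.5445, -0.0361, 0.3477]
tool_rot: [0.107, 0.705, -0.096, 0.694]
ft_force: [-12.3, 4.1, 3.1]
grip_width: -0.0001
```

```bash
python3 st.py -0.04 0.0 0.175
```

```text
t 14.97 q [-0.07  0.37  0.03  1.25  0.02  1.79] grip -0.0001
tip base [-4.210e-02 -1.000e-04  1.748e-01] F base [-12.95   0.36   3.11]
rotvec to z=+1x [ 0.004 -0.018 -0.013] 1.3
rotvec to z=-1x [-3.137  0.02  -0.029] 179.8
tool shift [-0.0003  0.0001  0.0021]
```

Emit:
arm_command --moves '[0,0,0.003,0,0,0,1]'

```text
clock: 15.05
eef_pos: [0.5454, -0.0364, 0.3478]
tool_rot: [0.108, 0.708, -0.096, 0.691]
ft_force: [-8.7, 2.9, 2.3]
grip_width: 0.0004
```

```bash
python3 st.py -0.04 0.0 0.175;python3 look.py d1;python3 st.py -0.04 0.0 0.175; python3 - <<'E'
import cv2
from h import *
p=[.5825,-.0451,-.293]
im=cv2.imread('pics/d1.png')[:, :400]; im=cv2.resize(im[60:320,80:330],None,fx=2.3,fy=2.3)
for P in ([.011,.07,.15],[.011,-.07,.15],[.022,0,.13],[-.029,.07,.151]):
    for l,c in((0,(0,255,0)),(.06,(0,0,255))):
        u=((proj('scene',base(p,frame(P,l)))-[200,140])[0]*2-[80,60])*2.3
        cv2.circle(im,(int(u[0]),int(u[1])),3,c,-1)
cv2.imwrite('pics/d1z.png',im)
E
```

```text
t 15.05 q [-0.07  0.37  0.04  1.26  0.02  1.79] grip 0.0004
tip base [-4.240e-02 -1.000e-04  1.749e-01] F base [-9.17  0.23  2.34]
rotvec to z=+1x [ 0.004 -0.026 -0.013] 1.7
rotvec to z=-1x [-3.137  0.02  -0.04 ] 179.7
tool shift [-0.0002  0.0001  0.0024]
t 15.15 q [-0.07  0.37  0.04  1.26  0.02  1.79] grip 0.0002
tip base [-4.240e-02 -1.000e-04  1.748e-01] F base [-10.24   1.17   3.42]
rotvec to z=+1x [ 0.004 -0.026 -0.013] 1.7
rotvec to z=-1x [-3.137  0.02  -0.04 ] 179.8
tool shift [-0.0002  0.0001  0.0024]
```

View pics/d1z.png

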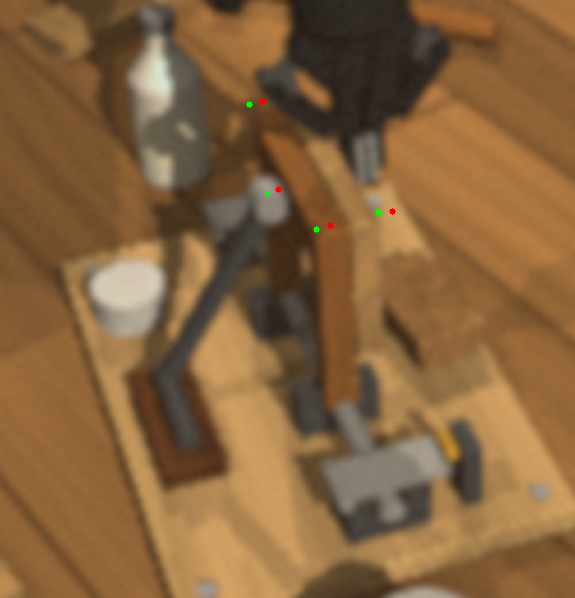

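View pics/d1.png

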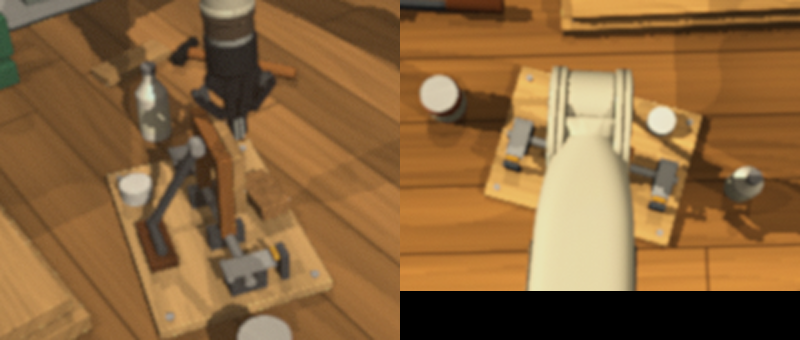

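Emit:
arm_command --moves '[0,0,0.003,0,-0.02,0,1,0,0,0.003,0,-0.02,0,1]'

```text
clock: 15.32
eef_pos: [0.5437, -0.036, 0.3475]
tool_rot: [0.107, 0.703, -0.096, 0.696]
ft_force: [-19.6, 5.4, 10.5]
grip_width: -0.0004
```

```bash
python3 st.py -0.04 0.0 0.175
```

```text
t 15.32 q [-0.07  0.36  0.02  1.24  0.02  1.79] grip -0.0004
tip base [-4.180e-02 -1.000e-04  1.746e-01] F base [-20.37  -0.47  10.47]
rotvec to z=+1x [ 0.005 -0.012 -0.014] 1.1
rotvec to z=-1x [-3.136  0.021 -0.018] 179.7
tool shift [-0.0004  0.0001  0.0018]
```

```bash
for i in 1 2 3; do python3 look.py d2$i; done; python3 st.py -0.04 0 .175; python3 - <<'E'
import cv2,numpy as np
a=cv2.imread('pics/d1.png').astype(int)[:,:400];b=cv2.imread('pics/d23.png').astype(int)[:,:400]
im=cv2.imread('pics/d23.png')[100:300,90:310];cv2.imwrite('pics/d23z.png',cv2.resize(im,None,fx=2.8,fy=2.8,interpolation=cv2.INTER_CUBIC))
E
```

```text
t 15.62 q [-0.07  0.36  0.02  1.24  0.02  1.79] grip 0.0
tip base [-0.0418 -0.0002  0.1746] F base [-18.38   0.51   8.02]
rotvec to z=+1x [ 0.006 -0.012 -0.014] 1.1
rotvec to z=-1x [-3.136  0.021 -0.018] 179.7
tool shift [-0.0004  0.0002  0.0018]
```

View pics/d23z.png

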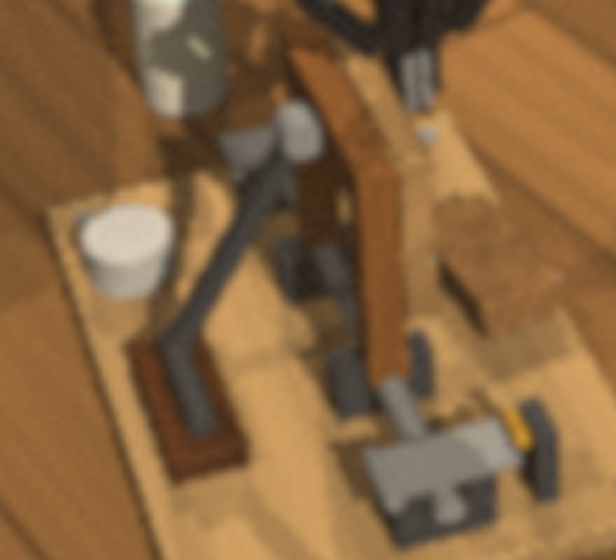

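```bash
python3 -c "
from workcell import bot
print(bot.job_done())"
```

```text
the job is handed in; nothing more can be done
None
```

I closed both straps, flipped the leg fully down, pushed the frame upright and handed the job in at about 15.6 s with the arm still holding it.

- **Straps:** I pressed the left one, then the right one, until the upper face stood at 58.4 mm and 58.3 mm (shut is 58), with 27 N and 32 N on the tool. After the arm moved away, both looked flat in both camera views.
- **Leg:** I pushed it over centre at the foot bar and it dropped by itself. The projected foot bar position fits the leg angle at the stop, to a few pixels. With the frame up, its foot lies on the dark foot block.
- **Frame:** The fingers push the board top near y = 0, about 175 mm above the bench. At the end the force rose to about 20 N while the fingertips moved only 0.6 mm, so the frame is at its stop. The force was steady at about 18 N over the last 0.3 s.

**Uncertain or off:**
- One projected board corner sat about 2 camera pixels off the upright prediction, while the pivot fitted within 1.5. I took this as error in my measured base position and trusted the stop force instead.
- The first push on the leaning board reached about 20 N sideways and 17 N upward, and eased once I let the tool rise with the board edge.
- The right strap was largely hidden from view at the end, so its last clear check was before the frame push.
- As far as I could see, nothing else on the bench or base board had moved.

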